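Clamp the loaded print cassette on the biscuit wrapping bench

ROBOT

A 6-joint arm with a two-finger parallel gripper is mounted at the origin on the work surface. World frame = base frame: x ahead of the robot, y to its left, z up, the work surface at z = 0. Lengths are in m, angles in degrees, forces in N, time in s.
With the tool pointing down it reaches from about 0.35 to 0.875 m from the base axis. Payload 4.2 kg.
Tool frame: the origin (TCP) lies midway between the tips of the shut fingers; the grasp point (between the pads) lies r.pinch_z behind it (r.pinch_z is the distance from the TCP to the grasp point, in m); z points along the fingers, y is the direction in which the jaws open and shut (so a half turn about z gives the same grasp; the last joint's range is limited). The gripper opens to 87 mm and grips with 3 to 60 N. Pads are 19 mm wide; open, the fingers measure 117 mm over their backs; the gripper's body (75 mm by 190 mm) begins 51 mm behind the grasp point.
Start: joints at [14.817, 22.042, 0.453, 0, -68.411, -14.817], TCP at [0.625, 0, 0.223] pointing down, gripper open.
Joint ranges: [-179.83, 179.83], [-69.29, 118.12], [-61.27, 80.66], [-181.25, 117.63], [-171.15, -9.14], [-177.46, 177.46]. Speed limits (degrees/s): [159.86, 159.86, 180, 180, 180, 180].

INTERFACE

Orientations are given as a 3x3 rotation matrix whose columns are the frame's x, y, z axes.
In Python, from station import r gives the robot as it stands. The module is installed in compiled form; this text tells all that it offers.
- The arm moves only by the tool play_rows, never from a script. Its argument "deltas" is a list of rows, each a list of 7 numbers: the shift along the tool's x, y, z in units of 25 mm (1.0 is 25 mm), then the turn, a rotation vector about the tool's x, y, z in units of 5 degrees (1.0 is 5 degrees), then the finger opening in mm, from 0 to 87. In form: [[tx, ty, tz, wx, wy, wz, fingers], ...]. A call has 1 to 12 rows; each row is the pose to reach, as a shift and turn from the pose commanded when the call began, along the tool's axes at that moment; what a row does not reach only later rows make up. A row lasts 1/10 s, in which the tool goes at most 50 mm and 8.59 degrees, less where a joint would pass 70% of its speed; a pose out of reach is approached as far as the arm can. A call with a gripper value outside its range is refused whole. The fingers move at their own pace and stop on an object; the grip force is fixed at half the most. Time passes only in rows, so rows that repeat a pose let the fingers close. It gives the time, the measured TCP pose, the force and the opening at its end, in the units of the state.
- r.sense(): the state, without advancing time (a new reading comes with each control period).
- r.capture(name): name is "scene" or "side" or "wrist"; returns a dict with "pixels" (420x560x3 uint8, red, green, blue), "camera_matrix" (3x3 intrinsics, pixels), "k1" (the pictures are not rectified: a ray, as slopes to the right and down, at radius r is drawn at 1 + k1 r^2 times it, then the intrinsics apply), "R" (3x3) and "t" (3): a world point X has camera coordinates R X + t; the wrist camera has in their place "T_tool_cam" (4x4, takes a point from camera to tool coordinates, whose origin is the TCP and whose axes are the flange's). Camera axes: x right, y down, z forward; pixel columns grow to the right and rows downward; lengths in m; the calibration is good to about 2 mm. A picture is of the moment at which its call begins: read the wrist's pose just before it. There is no depth.
- r.finish_job(): hands the job in, once; it reports no verdict.
Trained networks look in the newest picture that a camera, given by its name, has taken for a name from the list of things; names that differ only in an ending like _2 or _b are one class to them, and where a whole thing is asked for, a point or a joint stands for the part that bears it (a point fixed in the world has none). Each returns a list of dicts, best first, with "score" (0 to 1); they miss things now and then, are a little off and sometimes report something else, mostly with a low value. They report only what shows in the picture. A call takes as long as a camera call.
- r.spot_in(camera, target): "centre" ([x, y, z] in m, in world coordinates, good to about 4 mm: the middle of the surface that is visible of it).
- r.cut_out(camera, target): "region" (420x560 bool, what is visible of it).
The state is a dict: "time_s": time; "joints": joint angles; "joint_velocities": joint speeds; "effort": joint torques, N m; "tcp_pos": TCP position; "ee_rot": TCP orientation; "wrist_force": force on the tool from outside, world axes, zero at the start; "moment": the same for the moment, N m; "gripper_width": opening from 0.0 (shut) to 1.0 (fully open).
Only numpy, scipy, OpenCV 4.12 (cv2) and the standard library are available. Lean on these libraries where they do the work, as an engineer would, in place of code of your own. Each camera call takes 0.05 s, during which the arm holds its last target.

TASK

Two white clamp sockets with red-tipped levers stand open on the wrapping bench. Swing the lever of the socket that holds the orange print cassette fully down, so that it clamps the cassette, and let go of it. Leave the empty socket's lever standing open as it is.

Things in the scene. Friction and masses are not known exactly. Their poses are not given: they have to be found in the camera images.
- loaded_lever (a joint): hinge angle (rad) of the lever on the white socket (fixed, 134 x 80 mm) that holds the orange cassette: 0 = shut, level, at its stop over the cassette; grows as it is raised; starts at 1.0 to 1.4. Stiff hinge, no spring: stays where left, about 1.5 N at the grip moves it. Hinge axis level, 56 mm above the table, between dark ears (to 68 mm high), 64 mm from the cassette's middle.
- loaded_grip (a point): middle of that lever's red grip, 120 mm from the hinge axis; grip 40 mm along the lever, 30 mm wide, 12 mm thick; bare arm 12 mm wide, 8 mm thick. Turns with the lever: -x from the hinge to the free end, y along the hinge axis, z out of the outer face, the one to push (up when shut; when open it looks up and away from the cassette). Shut, it is 56 mm above the table.
- cassette: orange print cassette, two black bars on top, 54 x 42 x 22 mm, loose in the loaded socket's black-walled pocket (walls to 42 mm above the table); origin in the middle of its underside, 24 mm above the table, so its top is at 46 mm, just under the shut lever. z up; -x points from the hinge towards the shut lever's free end.
- spare_grip (a point): middle of the red grip on the like lever of the other, empty socket, also 1.0 to 1.4 rad open, so 155 to 175 mm above the table; leave it alone. Axes as for loaded_grip. The sockets' middles are 24 cm or more apart; which one is on the left varies.

How it is judged (in metres and radians):
At the end, for the whole second after the job is handed in: The lever over the orange cassette is shut to within 10 degrees (0.175 rad), the cassette still lies in its pocket under the lever (within 15 mm sideways), and the empty socket's red grip is within 20 mm of where it started (value of joint loaded_lever below 0.175 rad and z of cassette in the frame of loaded_grip below -0.015 m and horizontal distance between cassette and loaded_grip below 0.075 m and y of cassette in the frame of loaded_grip between -0.015 and 0.015 m and distance of spare_grip from where it was at the start of the episode below 0.02 m); the robot touches nothing.
It fails at once if the empty socket's lever is moved by more than 20 mm at its grip (distance of spare_grip from where it was at the start of the episode above 0.02 m).
It also fails if it takes over 32 s, if anything falls off the work surface, if the arm or the gripper's body presses on something with over 40 N, if the wrist force passes 120 N, or if a joint passes its speed limit or range.

## Working session

There is one attempt and no reset: what is moved stays moved. The work goes in short steps, Python scripts to look and compute and a tool call to move; the robot and the scene stay as the last step left them, time stands still between calls to the robot, and variables do not carry over. Pictures are saved under pics/ and viewed, and the job is handed in when it is done.

Besides the shell and the picture viewer there is one more tool, called after ">>>" as name(argument=value, ...), one argument or row to a line, values as JSON. play_rows: Moves the arm, as the interface text tells. Its arguments: {"type":"object","properties":{"deltas":{"type":"array","items":{"type":"array","items":{"type":"number"}}}},"required":["deltas"]}

```bash
mkdir -p pics
python3 - <<'E'
from station import r
import cv2,numpy as np
s=r.sense();print(s['time_s'],s['tcp_pos'],s['ee_rot'],r.pinch_z)
for c in ['scene','side']:
    d=r.capture(c);cv2.imwrite(f'pics/{c}1.png',d['pixels'][:,:,::-1])
    print(c,(-np.array(d['R']).T@np.array(d['t'])).round(3))
    for n in ['loaded_lever','loaded_grip','cassette','spare_grip']:
        print(n,[(np.round(x['centre'],3),round(x['score'],2)) for x in r.spot_in(c,n)][:4])
E
```

```text
0.0 [6.24388415e-01 1.73172462e-05 2.21450248e-01] [[-2.01166407e-04 -9.99997579e-01 -2.19127518e-03]
 [-9.99999976e-01  2.01360592e-04 -8.83971513e-05]
 [ 8.88381737e-05  2.19125734e-03 -9.99997595e-01]] 0.0187
scene [ 0.989 -0.346  0.597]
loaded_lever [(array([ 0.548, -0.163,  0.152]), 0.55)]
loaded_grip [(array([ 0.554, -0.171,  0.149]), 0.57)]
cassette [(array([ 0.517, -0.176,  0.049]), 0.61)]
spare_grip [(array([0.588, 0.187, 0.102]), 0.68)]
side [0.408 0.681 0.674]
loaded_lever [(array([ 0.548, -0.161,  0.142]), 0.9)]
loaded_grip [(array([ 0.546, -0.157,  0.142]), 0.62)]
cassette [(array([ 0.512, -0.174,  0.044]), 0.57)]
spare_grip [(array([0.565, 0.192, 0.145]), 0.59)]
```

View pics/scene1.png

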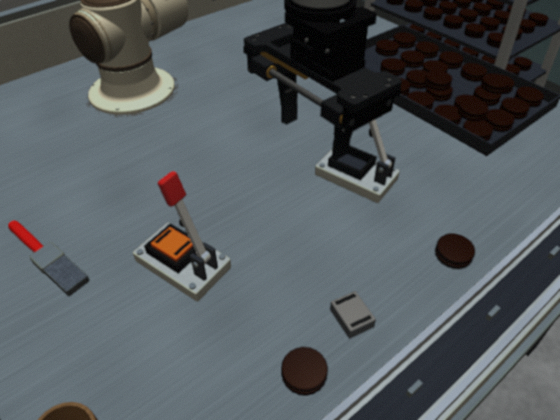

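View pics/side1.png

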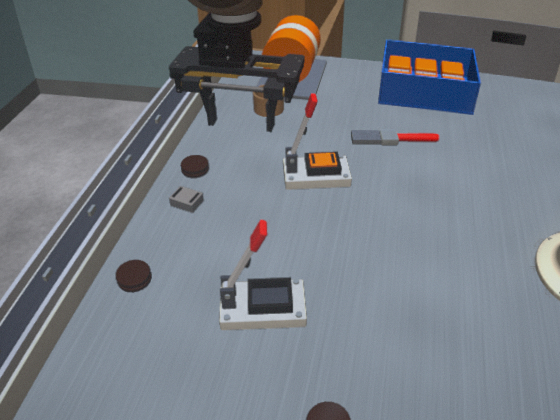

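The scene view shows the orange cassette at about (172,243), the ears at about (204,262) and the red grip at (172,188). In the side view the loaded socket is the far one, with its cassette at (323,160). I'll zoom in and intersect pixel rays with known heights.

```bash
cat > h.py <<'E'
import numpy as np,cv2
def ray(d,p):
    K=np.array(d['camera_matrix']);k=d['k1']
    q=cv2.undistortPoints(np.array([[p]],float),K,np.array([k,0,0,0,0.]))[0,0]
    R=np.array(d['R']);t=np.array(d['t']);return -R.T@t,R.T@np.array([q[0],q[1],1])
def atz(d,p,z):
    o,v=ray(d,p);return o+v*(z-o[2])/v[2]
def tri(ds,ps):
    A=np.zeros((3,3));b=np.zeros(3)
    for d,p in zip(ds,ps):
        o,v=ray(d,p);v=v/np.linalg.norm(v);M=np.eye(3)-np.outer(v,v);A+=M;b+=M@o
    return np.linalg.solve(A,b)
E
python3 - <<'E'
from station import r
from h import *
import pickle
D={}
for c,b in [('scene',(120,160,250,310)),('side',(270,80,370,200))]:
    d=D[c]=r.capture(c);x0,y0,x1,y1=b
    cv2.imwrite(f'pics/{c}z.png',cv2.resize(d['pixels'][y0:y1,x0:x1,::-1],None,fx=4 if c=='scene' else 5,fy=4 if c=='scene' else 5,interpolation=cv2.INTER_CUBIC))
P={}
for n in ['loaded_grip','cassette']:
  for c in D:
    o=r.cut_out(c,n)
    if o:
        m=o[0]['region'];ys,xs=np.nonzero(m);P[c,n]=(xs.mean(),ys.mean());print(c,n,P[c,n],m.sum(),xs.min(),xs.max(),ys.min(),ys.max())
  if ('scene',n) in P and ('side',n) in P: print(n,'tri',tri([D['scene'],D['side']],[P['scene',n],P['side',n]]).round(4))
for c in D: 
  if (c,'cassette') in P: print(c,'cass z46',atz(D[c],P[c,'cassette'],.045).round(4))
pickle.dump({c:{k:v for k,v in d.items()} for c,d in D.items()},open('D.pkl','wb'))
E
```

```text
scene loaded_grip (np.float64(181.75913978494623), np.float64(210.25304659498207)) 1395 157 210 171 262
side loaded_grip (np.float64(304.80470588235295), np.float64(120.22588235294117)) 425 289 316 93 153
loaded_grip tri [ 0.551  -0.165   0.1367]
scene cassette (np.float64(172.20987654320987), np.float64(243.92716049382716)) 810 152 192 228 261
side cassette (np.float64(322.2668539325843), np.float64(159.73314606741573)) 356 309 336 153 166
cassette tri [ 0.5142 -0.1756  0.0412]
scene cass z46 [ 0.516  -0.1771  0.045 ]
side cass z46 [ 0.5144 -0.1692  0.045 ]
```

View pics/scenez.png

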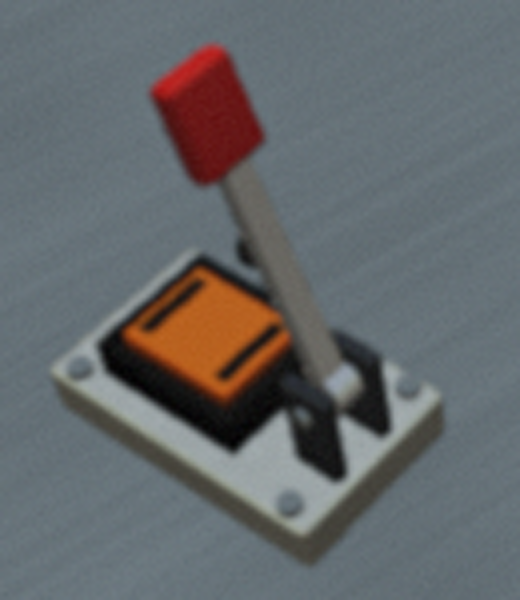

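View pics/sidez.png

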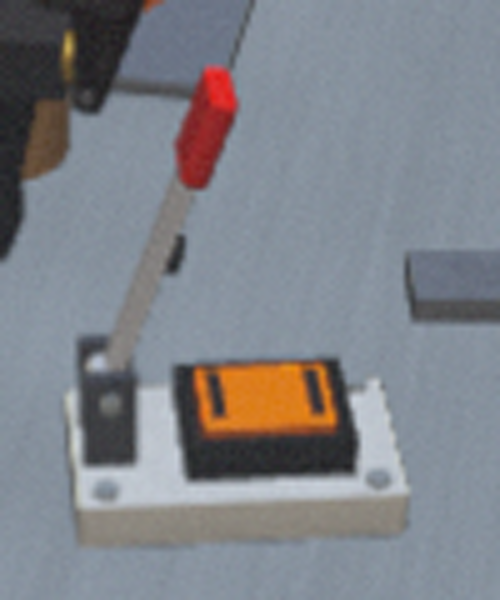

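Run:
```python
from h import *
import pickle
D=pickle.load(open('D.pkl','rb'));S,T=D['scene'],D['side']
a=lambda x,y:(120+x/4,160+y/4); b=lambda x,y:(270+x/5,80+y/5)
g=tri([S,T],[a(208,115),b(207,128)]);h=tri([S,T],[a(328,388),b(108,385)])
print('grip',g.round(4),'hinge',h.round(4),'len',np.linalg.norm(g-h))
c=np.array([.5145,-.174,0])
print('far ear',atz(S,a(358,338),.068),'near ear',atz(S,a(303,385),.068))
for q in [(55,370),(310,537),(442,392)]: print('base',atz(S,a(*q),.018).round(4))
for q in [(65,393),(80,512),(408,490),(378,380)]: print('base side',atz(T,b(*q),.018).round(4))
```

```text
grip [ 0.5393 -0.1672  0.1691] hinge [ 0.5737 -0.1578  0.0524] len 0.12196981899309055
far ear [ 0.57098449 -0.14290424  0.068     ] near ear [ 0.57685566 -0.16988008  0.068     ]
base [ 0.4698 -0.2247  0.018 ]
base [ 0.5994 -0.1889  0.018 ]
base [ 0.5749 -0.1137  0.018 ]
base side [ 0.6008 -0.1929  0.018 ]
base side [ 0.5781 -0.1158  0.018 ]
base side [ 0.4514 -0.1564  0.018 ]
base side [ 0.4723 -0.229   0.018 ]
```

Grip and hinge triangulate 122 mm apart (120 expected) and the base edge measures 134 mm, so both agree with the given sizes. The hinge is at about (0.575, -0.157) and the lever stands at about 1.27 rad. It points along (-0.964, -0.266). I'll shut the fingers and go behind the lever, up high.

>>> play_rows(
  deltas=[
    [0.6,0.1,0,0,0,-0.4,0],
    [1.4,0.1,0,0,0,-0.8,0],
    [2.2,0.2,0,0,0,-1.2,0],
    [3.0,0.3,0,0,0,-1.6,0],
    [3.8,0.4,0,0,0,-2.0,0],
    [4.6,0.5,0,0,0,-2.4,0],
    [5.4,0.6,0,0,0,-2.8,0],
    [6.0,0.6,0,0,0,-3.1,0],
    [6.2,0.6,0,0,0,-3.1,0],
    [6.2,0.6,0,0,0,-3.1,0],
  ],
)

```text
time_s: 1.8
tcp_pos: [0.6099, -0.1554, 0.2224]
ee_rot: [[0.266, -0.964, -0.0], [-0.964, -0.266, 0.0], [-0.0, 0.0, -1.0]]
wrist_force: [0.4, -0.6, 0.3]
gripper_width: 0.175
```

Run:
```python
from station import r
from h import *
s=r.sense();print(s['time_s'],s['tcp_pos'],np.round(s['ee_rot'],3),s['gripper_width'],s['wrist_force'])
R=np.array(s['ee_rot']);p=np.array(s['tcp_pos'])
for c in ['scene','side']: cv2.imwrite(f'pics/{c}2.png',r.capture(c)['pixels'][:,:,::-1])
h=np.array([.575,-.157,.056]);d=np.array([-.964,-.266,0])
def u(w): return (R.T@(w-p)/.025).round(2)
print('pre',u(h+d*-.008+[0,0,.116]))
for th in [1.27,1.1,.95,.8,.65,.5,.35,.2,.1,0,-.03]:
    print(th,u(h+d*(.12*np.cos(th)-.006*np.sin(th)-.015)+[0,0,.12*np.sin(th)+.006*np.cos(th)]))
```

```text
1.8 [ 0.60990166 -0.15543684  0.22243033] [[ 0.266 -0.964 -0.   ]
 [-0.964 -0.266  0.   ]
 [-0.     0.    -1.   ]] 0.17530967572209313 [ 0.44384752 -0.61975484  0.30171617]
pre [-0.31  1.04  2.02]
1.27 [-0.31  1.96  2.  ]
1.1 [-0.31  2.73  2.27]
0.95 [-0.31  3.36  2.61]
0.8 [-0.31  3.93  3.05]
0.65 [-0.31  4.44  3.56]
0.5 [-0.31  4.86  4.15]
0.35 [-0.31  5.19  4.79]
0.2 [-0.31  5.42  5.47]
0.1 [-0.31  5.51  5.94]
0 [-0.31  5.56  6.42]
-0.03 [-0.31  5.57  6.56]
```

View pics/side2.png

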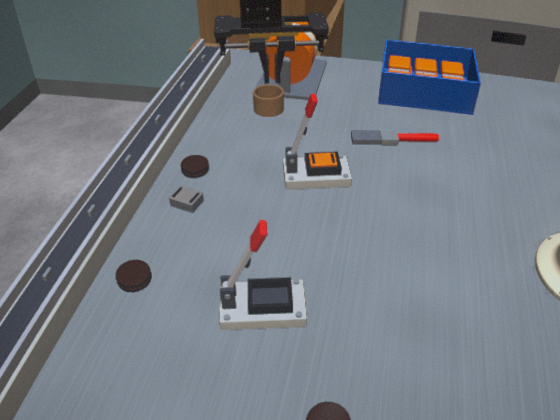

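View pics/scene2.png

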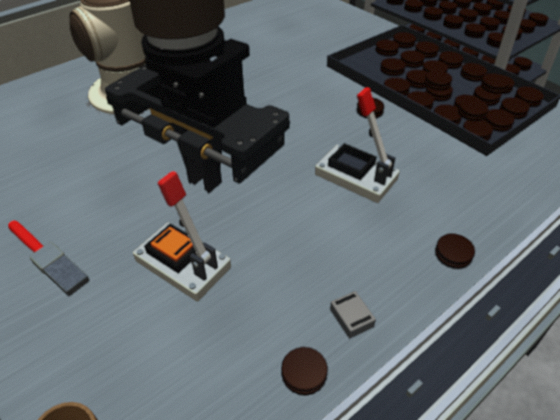

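The fingers are still closing and sit behind the lever (tips near (280,85) in the side view). Next I descend to the pre-contact pose.

>>> play_rows(
  deltas=[
    [-0.1,0,0.3,0,0,0,0],
    [-0.3,0,0.8,0,0,0,0],
    [-0.3,0.2,1.3,0,0,0,0],
    [-0.3,0.5,1.7,0,0,0,0],
    [-0.3,0.8,2.0,0,0,0,0],
    [-0.3,1.0,2.0,0,0,0,0],
    [-0.3,1.0,2.0,0,0,0,0],
  ],
)

```text
time_s: 2.6
tcp_pos: [0.5834, -0.1544, 0.1726]
ee_rot: [[0.267, -0.964, -0.0], [-0.964, -0.267, -0.0], [0.0, 0.0, -1.0]]
wrist_force: [0.3, 0.1, -0.4]
gripper_width: 0.003
```

Run:
```python
from station import r
from h import *
for c,b in [('scene',(100,120,260,310)),('side',(240,50,370,200))]:
    d=r.capture(c);x0,y0,x1,y1=b
    cv2.imwrite(f'pics/{c}3.png',cv2.resize(d['pixels'][y0:y1,x0:x1,::-1],None,fx=3,fy=3,interpolation=cv2.INTER_CUBIC))
```

```text
(no output)
```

View pics/side3.png

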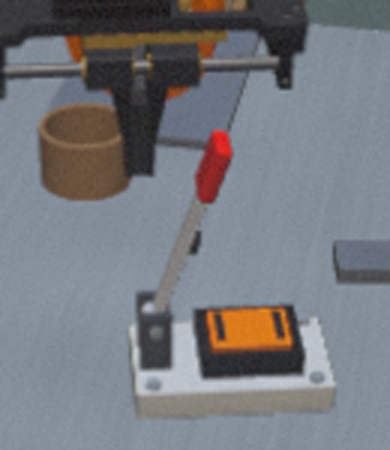

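View pics/scene3.png

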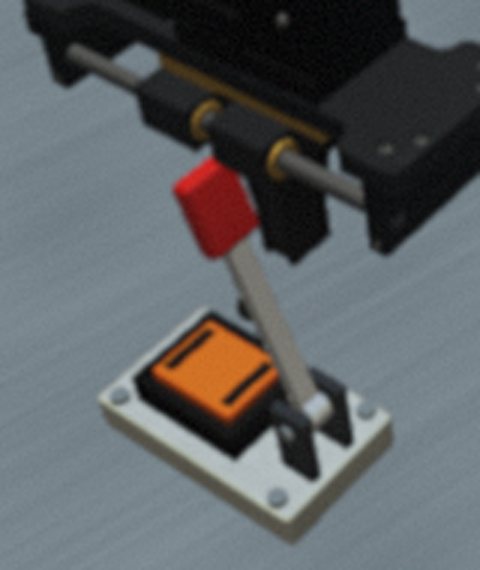

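The shut fingertips stand just behind the red grip in both views, with the lever untouched. I'll push along the arc for the first part.

>>> play_rows(
  deltas=[
    [0,0.4,0,0,0,0,0],
    [0,0.9,0,0,0,0,0],
    [0,1.3,0.1,0,0,0,0],
    [0,1.7,0.25,0,0,0,0],
    [0,2.0,0.4,0,0,0,0],
    [0,2.3,0.6,0,0,0,0],
    [0,2.6,0.8,0,0,0,0],
    [0,2.9,1.05,0,0,0,0],
    [0,3.15,1.3,0,0,0,0],
    [0,3.4,1.55,0,0,0,0],
    [0,3.6,1.85,0,0,0,0],
    [0,3.8,2.15,0,0,0,0],
  ],
)

```text
time_s: 3.9
tcp_pos: [0.4917, -0.1799, 0.118]
ee_rot: [[0.267, -0.964, -0.001], [-0.964, -0.267, 0.0], [-0.0, 0.001, -1.0]]
wrist_force: [-0.3, -0.6, 2.2]
gripper_width: 0.005
```

Run:
```python
from station import r
from h import *
for c,b in [('scene',(100,120,260,310)),('side',(240,50,370,200))]:
    d=r.capture(c);x0,y0,x1,y1=b
    cv2.imwrite(f'pics/{c}4.png',cv2.resize(d['pixels'][y0:y1,x0:x1,::-1],None,fx=3,fy=3,interpolation=cv2.INTER_CUBIC))
```

```text
(no output)
```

View pics/side4.png

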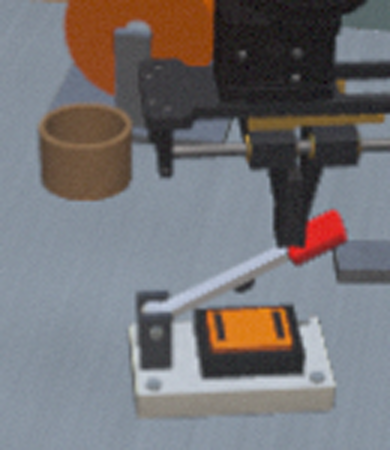

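View pics/scene4.png

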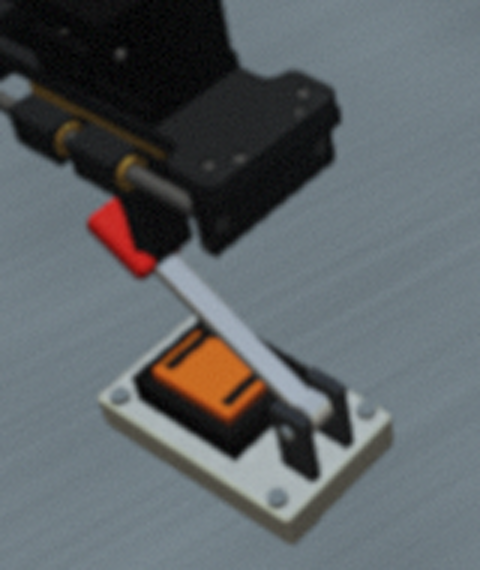

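The lever has followed to about 0.5 rad and the tip is on the red grip. I'll push it the rest of the way down.

>>> play_rows(
  deltas=[
    [0,0.2,0.3,0,0,0,0],
    [0,0.35,0.6,0,0,0,0],
    [0,0.5,0.9,0,0,0,0],
    [0,0.6,1.2,0,0,0,0],
    [0,0.7,1.5,0,0,0,0],
    [0,0.75,1.75,0,0,0,0],
    [0,0.75,1.95,0,0,0,0],
    [0,0.75,2.1,0,0,0,0],
    [0,0.75,2.2,0,0,0,0],
    [0,0.75,2.25,0,0,0,0],
    [0,0.75,2.25,0,0,0,0],
  ],
)

```text
time_s: 5.1
tcp_pos: [0.4743, -0.1848, 0.0625]
ee_rot: [[0.267, -0.964, 0.0], [-0.964, -0.267, 0.0], [-0.0, -0.0, -1.0]]
wrist_force: [-0.6, -0.2, -0.6]
gripper_width: 0.005
```

>>> play_rows(
  deltas=[
    [0,0,0.05,0,0,0,0],
    [0,0,0.1,0,0,0,0],
    [0,0,0.1,0,0,0,0],
  ],
)

```text
time_s: 5.4
tcp_pos: [0.4747, -0.1848, 0.0621]
ee_rot: [[0.268, -0.963, 0.001], [-0.963, -0.268, -0.001], [0.001, -0.001, -1.0]]
wrist_force: [-4.9, 3.2, 14.3]
gripper_width: 0.006
```

The tip is stopped at z = 0.062 with 14 N upward, which is where the shut lever's outer face should be. Now I retreat straight up.

>>> play_rows(
  deltas=[
    [0,0,-0.3,0,0,0,0],
    [0,0,-1.0,0,0,0,0],
    [0,0,-2.0,0,0,0,0],
    [0,0,-3.0,0,0,0,0],
    [0,0,-4.0,0,0,0,0],
    [0,0,-5.0,0,0,0,0],
    [0,0,-6.0,0,0,0,0],
    [0,0,-6.0,0,0,0,0],
    [0,0,-6.0,0,0,0,0],
  ],
)

```text
time_s: 6.3
tcp_pos: [0.4744, -0.1847, 0.2104]
ee_rot: [[0.267, -0.964, 0.002], [-0.964, -0.267, 0.0], [-0.0, -0.002, -1.0]]
wrist_force: [-0.1, 0.6, 0.4]
gripper_width: 0.007
```

Run:
```python
from station import r
from h import *
for c in ['scene','side']:
    d=r.capture(c);cv2.imwrite(f'pics/{c}5.png',d['pixels'][:,:,::-1])
    for n in ['loaded_grip','cassette','spare_grip']:
        print(c,n,[(np.round(x['centre'],3),round(x['score'],2)) for x in r.spot_in(c,n)][:2])
```

```text
scene loaded_grip [(array([ 0.499, -0.185,  0.059]), 0.86)]
scene cassette [(array([ 0.521, -0.183,  0.047]), 0.6)]
scene spare_grip [(array([0.568, 0.186, 0.144]), 0.95)]
side loaded_grip []
side cassette [(array([ 0.512, -0.165,  0.045]), 0.71)]
side spare_grip [(array([0.564, 0.193, 0.146]), 0.6)]
```

View pics/side5.png

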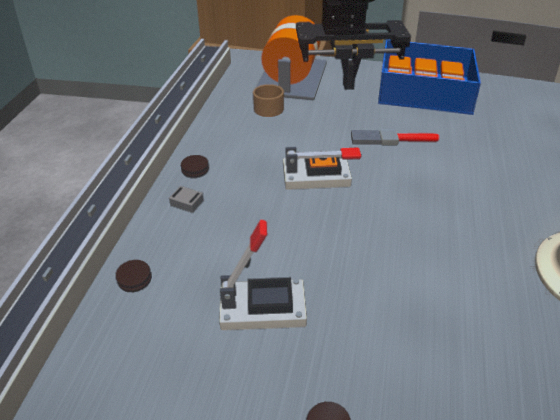

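View pics/scene5.png

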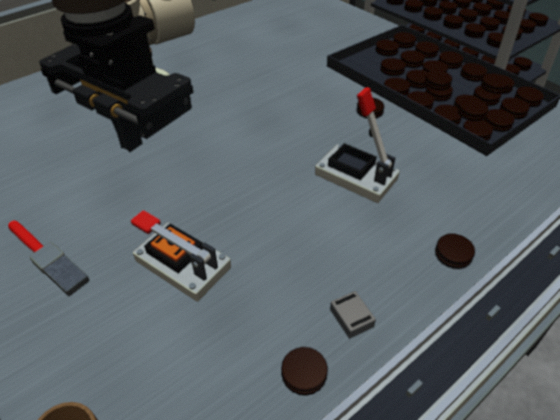

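The lever lies level over the cassette (grip at (145,221) in the scene view, (350,154) in the side view). The spare lever is unchanged at (366,102) and the gripper is clear, so I'm handing in.

```bash
python3 -c "
from station import r
print(r.finish_job())"
```

```text
the job is handed in; nothing more can be done
None
```

I swung the loaded socket's lever fully down over the orange cassette with the shut fingertips, then lifted clear and handed the job in at about 6.4 s. The hand-in gave no verdict.

- **Lever shut:** the fingertips stopped at z = 0.062 m with about 14 N of resistance, which is the height of the shut lever's outer face. In the last pictures the lever is level over the cassette. The network's scene reading put it at 0.059 m, which agrees.
- **Cassette:** it is still in its pocket. The two network readings of its position differ by about 2 cm sideways, because the lever now hides part of it, but neither picture shows it shifted.
- **Spare lever:** it looks unmoved in both views. The side camera's network reading changed by about 1–2 mm. The first scene reading of it was taken with the gripper in the way and can't be compared.
- **Robot clear:** the gripper ended about 15 cm above the lever with wrist force near zero.
- **Missed check:** the network did not find the shut grip in the side view, so I judged that view by eye.

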